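# Refit the coolers on a mainboard and a graphics card

### The arm

A 6-joint arm with a two-finger parallel gripper is mounted at the origin on the work surface. World frame = base frame: x ahead of the robot, y to its left, z up, the work surface at z = 0. Lengths are in m, angles in rad, forces in N, time in s.
With the tool pointing down it reaches from about 0.275 to 0.725 m from the base axis. Payload 15.9 kg.
Tool frame: the origin (TCP) lies between the finger pads; the fingertips stand 17 mm ahead of it and the grasp point (between the pads) lies 2 mm behind it (env.tcp_to_tips is the distance from the TCP to the fingertips, in m); z points along the fingers, y is the line along which they close (so a half turn about z gives the same grasp; the last joint's range is limited). The gripper opens to 85 mm and grips with 20 to 120 N. Pads are 22 mm wide; open, the fingers measure 114 mm over their backs; the gripper's body (76 mm by 85 mm) begins 54 mm behind the grasp point. The pads swing forward as they close: fully open they stand 13 mm farther back than shut.
Start: joints at [-1.106, 0.213, -0.034, 1.323, 0, 1.571], TCP at [0.224, -0.447, 0.248] pointing down, gripper open.
Joint ranges: [-2.98, 2.98], [-0.74, 1.72], [-1.14, 1.35], [-2.1, 2.04], [-1.57, 1.44], [-3.14, 3.14]. Speed limits (rad/s): [1.89, 1.89, 2.39, 2.57, 3.14, 3.14].

### API

Orientations are given as a 3x3 rotation matrix whose columns are the frame's x, y, z axes.
In Python, from cell import env gives the robot as it stands.
- The arm moves only by the shell command python3 -m inch 'ROWS' [FORCE]. ROWS is a JSON object of lists of equal length, an entry for each row: "travel": the shift along the tool's x, y, z in m, a list of three; "rot": the turn, a rotation vector about the tool's x, y, z in rad, a list of three; "grip": the opening, from 0 (shut) to 1 (fully open). In form: {"travel": [[dx, dy, dz], ...], "rot": [[rx, ry, rz], ...], "grip": [grip, ...]}. A call has exactly 5 rows; each row shifts and turns the commanded pose from where the row before left it, along the tool's axes as they then stand; what a row does not reach is not made up. A row lasts 1/8 s, in which the tool goes at most 62.5 mm and 10.7 degrees, less where a joint would pass 70% of its speed; a pose out of reach is approached as far as the arm can. A call with a gripper value outside its range is refused whole. The fingers move at their own pace and stop on an object; FORCE is the grip in N (left out, the last holds). Time passes only in rows, so rows that do not move let the fingers close, or fill a call up. It gives the time, the measured TCP pose, the force, the opening and the grip force at its end, in the units of the state.
- env.sense(): the state, without advancing time (a new reading comes with each control period).
- env.capture(name): name is "scene" or "top"; returns a dict with "color" (420x560x3 uint8, red, green, blue), "K" (3x3 intrinsics, pixels), "T" (4x4, takes a point from camera to world coordinates). Camera axes: x right, y up, looking along -z (the intrinsics and any distortion apply to the point x, -y, -z); pixel columns grow to the right and rows downward; lengths in m; the calibration is good to about 2 mm. A picture is of the moment at which its call begins. There is no depth.
- env.job_done(): hands the job in; it is judged then, once.
The state is a dict: "time": time; "joint_positions": joint angles; "joint_vel": joint speeds; "tau": joint torques, N m; "tcp_pos": TCP position; "tcp_rot": TCP orientation; "contact_force": force on the tool from outside, world axes, zero at the start; "moment": the same for the moment, N m; "width": finger opening in m; "finger_force": force on a finger pad.
Only numpy, scipy, OpenCV 4.12 (cv2) and the standard library are available. Lean on these libraries where they do the work, as an engineer would, in place of code of your own. Each camera call takes 0.05 s, during which the arm holds its last target. There are 200 camera calls.

### The job

Refit the cooling on the two boards, ready for the screws: on the mainboard set the large heat sink on the processor, then the large fan on that heat sink, then the guard on the fan; on the graphics card set the small heat sink on its chip, then the small fan on top of it. Each part lies flat, centred on and square with what is under it (a quarter turn either way makes no difference), and is let go. The chips crack easily, so set the parts down softly and never drop them or press hard on the boards, and leave the multimeter, screwdriver and solder reel where they lie.

Things in the scene. Friction and masses are not known exactly. Their poses are not given: they have to be found in the camera images.
- large_heat_sink: bare aluminium finned heat sink, 60 x 60 mm, 30 mm tall, 0.15 kg, a row of upright fins on a flat base; starts flat on the bench, fins up. Origin: centre of its underside, z up, x along the fins. Hold it by two opposite sides; all four sides can be gripped
- large_fan: black square cooling fan, 60 x 60 mm, 20 mm tall, 0.07 kg, round opening with seven blades and a hub; starts flat on the bench, right side up. Origin: centre of its underside, z up, x and y along its sides
- fan_guard: light grey plastic fan guard, a square frame 60 x 60 mm, 10 mm tall, 0.02 kg, with concentric rings and a diagonal cross inside; starts flat on the bench, right side up. Origin: centre of its underside, z up, x and y along its sides
- small_heat_sink: bare aluminium finned heat sink, 40 x 40 mm, 16 mm tall, 0.04 kg; starts flat on the bench, fins up. Origin: centre of its underside, z up, x along the fins
- small_fan: black square cooling fan, 40 x 40 mm, 10 mm tall, 0.025 kg, five blades and a hub; starts flat on the bench, right side up. Origin: centre of its underside, z up, x and y along its sides
- mainboard: green mainboard 146 x 102 mm, fixed flat, top 8 mm above the bench. Origin: on the bench below the centre of its processor (metal-lidded, 40 x 40 mm, flat top 12.5 mm above the origin); z up, x along the long side to the end with sockets. Reaches -61..+85 mm in x, -55..+47 in y. Other components: up to 18 mm above the bench, sockets (x over 63 mm) 21.5 mm; clear of the large heat sink
- graphics_card: green low-profile graphics card 168 x 69 mm, fixed flat, top 8 mm above the bench. Origin: on the bench below the centre of its chip (metal-lidded, 31 x 31 mm, flat top 11 mm above the origin); z up, x along the card, away from the steel bracket at one end (at x = -92 mm, 19.5 mm high). Reaches +78 mm in x, -40..+35 in y. Other components up to 16 mm high; within 45 mm of the chip lower than it
- multimeter: bystander: yellow and black multimeter lying flat, 150 x 75 x 35 mm, beyond the parts; origin: centre of its underside, x along its length
- screwdriver: bystander: screwdriver of 170 mm lying on the bench on the far side of the parts, roughly along world y; origin on its length, x towards its tip
- solder_reel: bystander: upright reel of solder, 56 mm in diameter, 46 mm tall; origin: centre of its underside
There are look-alikes about, which are no part of the job. What is shaped like the large_fan but orange or pink is not meant.

How it is judged:
By the outcome, as a careful person would: the job done as asked, in the order asked, and still so for the second after the job is handed in, with the robot touching nothing.
It also fails if it takes over 102 s, if anything falls off the work surface, if the arm or the gripper's body presses on something with over 40 N, if the wrist force passes 120 N, or if a joint passes its speed limit or range.

## Working session

There is one attempt and no reset: what is moved stays moved. The work goes in short steps, Python scripts to look and compute and a shell command to move; the robot and the scene stay as the last step left them, time stands still between calls to the robot, and variables do not carry over. Pictures are saved under pics/ and viewed, at most 14 in all, crops included, and the job is handed in when it is done.

```bash
ls; mkdir -p pics
python3 - <<'E'
from cell import env
import cv2
for n in("scene","top"):
    c=env.capture(n); cv2.imwrite(f"pics/{n}0.png",c["color"][:,:,::-1]); print(n,c["K"].tolist(),c["T"].round(4).tolist(),[k for k in c])
s=env.sense();print(s)
E
```

```text
pics
scene [[490.80796389653113, 0.0, 279.4769412618053], [0.0, 490.80796389653113, 211.96101744858538], [0.0, 0.0, 1.0]] [[0.4384, -0.5773, 0.6888, 1.284], [0.8988, 0.2823, -0.3354, -0.3538], [-0.0009, 0.7662, 0.6426, 0.745], [0.0, 0.0, 0.0, 1.0]] ['color', 'K', 'T']
top [[521.7798903907974, 0.0, 278.7506357769123], [0.0, 521.7798903907974, 210.76023759643581], [0.0, 0.0, 1.0]] [[0.0031, 0.9834, -0.1815, 0.3474], [-1.0, 0.0028, -0.002, -0.0235], [-0.0014, 0.1815, 0.9834, 1.044], [0.0, 0.0, 0.0, 1.0]] ['color', 'K', 'T']
{'time': 0.1, 'joint_positions': array([-1.10603183e+00,  2.13340514e-01, -3.49601706e-02,  1.32350853e+00,
       -8.10292489e-06,  1.57082321e+00]), 'joint_vel': array([-0.00038813, -0.00223866,  0.00019687, -0.0015119 ,  0.00093584,
       -0.00076944]), 'tau': array([ 2.61085697e-04, -6.87241673e+01,  4.87809169e+01,  1.20652327e-02,
       -3.23158673e-06,  2.75077838e-05]), 'tcp_pos': array([ 0.22397859, -0.44671458,  0.24786323]), 'tcp_rot': array([[ 8.93939192e-01,  4.48188027e-01, -4.61233627e-04],
       [ 4.48188264e-01, -8.93938738e-01,  9.01818952e-04],
       [-8.13014906e-06, -1.01289080e-03, -9.99999487e-01]]), 'contact_force': array([ 1.12698212, -0.08157688,  0.57274376]), 'moment': array([ 0.01019989, -0.0164343 , -0.02114265]), 'finger_force': 0.0, 'width': 0.0854235172078379}
```

View pics/top0.png

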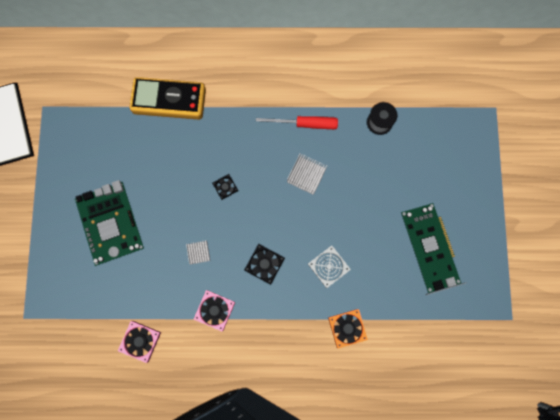

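View pics/scene0.png

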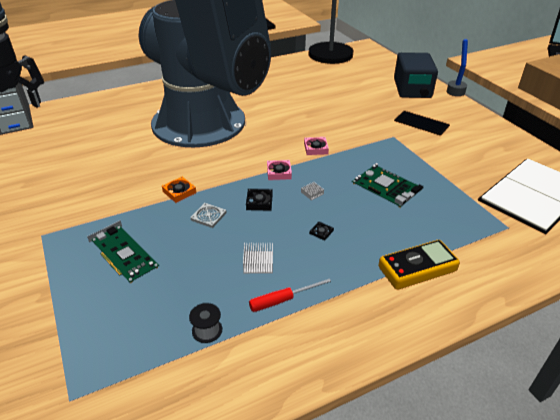

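The top view shows the mainboard (108,228), the graphics card (431,246), the large sink (307,174), the small sink (198,252), the large fan (264,264), the guard (329,266) and the small fan (225,186). The pink and orange fans are decoys. I'll fit box outlines to masks next, using the zoomed crops as a check.

```bash
cat > h.py <<'E'
import numpy as np, cv2
from scipy.optimize import minimize
from cell import env
def proj(c,P):
    T=c["T"]; p=(np.atleast_2d(P)-T[:3,3])@T[:3,:3]; p=p*[1,-1,-1]; q=p@c["K"].T; return q[:,:2]/q[:,2:]
def unproj(c,uv,z):
    d=np.linalg.inv(c["K"])@[uv[0],uv[1],1]; d=c["T"][:3,:3]@(d*[1,-1,-1]); o=c["T"][:3,3]; return o+d*(z-o[2])/d[2]
def box(x,y,a,sx,sy,z0,z1):
    R=np.array([[np.cos(a),-np.sin(a)],[np.sin(a),np.cos(a)]])
    b=np.array([[i*sx/2,j*sy/2] for i in(-1,1) for j in(-1,1)])@R.T+[x,y]
    return np.vstack([np.c_[b,np.full(4,z)] for z in(z0,z1)])
S=8
def render(c,P,u0,v0,w,h):
    q=(proj(c,P)-[u0,v0]+.5)*S-.5
    m=np.zeros((h*S,w*S),np.uint8); cv2.fillConvexPoly(m,np.round(cv2.convexHull(q.astype(np.float32))*16).astype(np.int32),255,shift=4)
    return cv2.resize(m,(w,h),interpolation=cv2.INTER_AREA)/255.
def fit(c,mask,u0,v0,p0,sx,sy,z0,z1):
    h,w=mask.shape
    f=lambda p:((render(c,box(p[0]/1e3,p[1]/1e3,p[2]/57.3,sx,sy,z0,z1),u0,v0,w,h)-mask)**2).sum()
    best=min((minimize(f,[p0[0]*1e3,p0[1]*1e3,a],method="Nelder-Mead",options=dict(initial_simplex=np.array([p0[0]*1e3,p0[1]*1e3,a])+np.array([[0,0,0],[4,0,0],[0,4,0],[0,0,12]]),xatol=.02,fatol=1e-3)) for a in(-30,0,30,55)),key=lambda r:r.fun)
    return best.x.round(2),round(best.fun,2)
E
python3 - <<'E'
from h import *
print(env.tcp_to_tips)
ct,cs=env.capture("top"),env.capture("scene")
L=dict(lsink=((307,174),.06,.03),lfan=((264,264),.06,.02),guard=((329,266),.06,.01),ssink=((198,252),.04,.016),sfan=((225,186),.04,.01))
for k,(uv,s,h) in L.items():
    p=unproj(ct,uv,h)
    for n,c in(("top",ct),("scene",cs)):
        q=proj(c,[[p[0],p[1],h/2]])[0]; r=30 if s>.05 else 19
        u0,v0=(q-r).astype(int); I=c["color"][v0:v0+2*r,u0:u0+2*r].astype(float)
        bg=np.median(np.vstack([I[0],I[-1],I[:,0],I[:,-1]]),0)
        d=np.linalg.norm(I-bg,axis=2); m=(d>28).astype(np.uint8)
        cn,_=cv2.findContours(m,0,1); cn=max(cn,key=cv2.contourArea); mm=np.zeros_like(m); cv2.fillPoly(mm,[cv2.convexHull(cn)],1)
        print(k,n,p.round(3)[:2],mm.sum(),*fit(c,mm.astype(float),u0,v0,p[:2],s,s,0,h))
I=ct["color"][:,:,::-1]
a=cv2.resize(I[175:270,70:150],None,fx=5,fy=5,interpolation=2);b=cv2.resize(I[200:295,395:465],None,fx=5,fy=5,interpolation=2)
cv2.imwrite("pics/boards.png",np.hstack([a,b]))
E
```

```text
0.017
lsink top [ 0.609 -0.078] 1021 [614.17 -76.96 -26.42] 24.22
lsink scene [ 0.609 -0.078] 913 [613.07 -77.5  -26.19] 13.25
lfan top [0.43  0.007] 1089 [431.37   6.81  60.35] 100.01
lfan scene [0.43  0.007] 842 [329.88  50.63 201.06] 459.04
guard top [ 0.427 -0.121] 1054 [ 428.08 -121.4   -52.4 ] 86.01
guard scene [ 0.427 -0.121] 598 [ 425.77 -121.37   36.37] 27.88
ssink top [0.454 0.138] 464 [454.64 140.21  11.68] 15.15
ssink scene [0.454 0.138] 293 [454.75 139.66  13.1 ] 9.06
sfan top [0.589 0.088] 471 [588.93  88.48 -59.  ] 51.94
sfan scene [0.589 0.088] 335 [589.77  88.   -62.92] 25.64
```

View pics/boards.png

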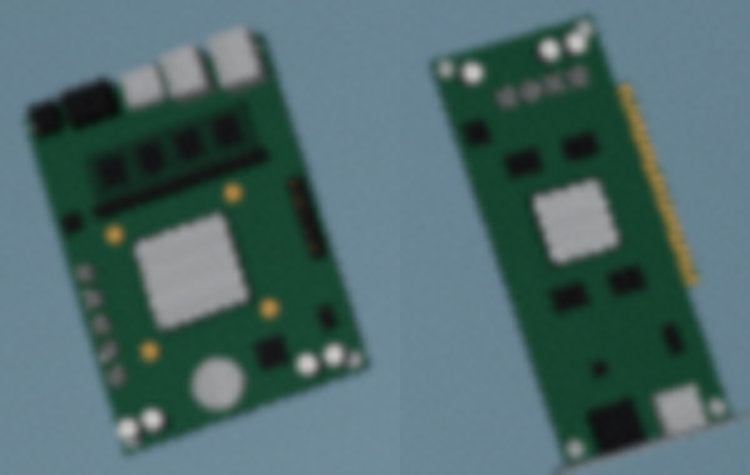

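The crops show the mainboard chip at top-image pixel (108.4,229) and the card chip at (430.2,244.4). I'll refine all the fits with half-contrast thresholds.

```bash
cat > meas.py <<'E'
from h import *
import sys
def chan(I,kind,bg):
    if kind=="chip": return I[...,0]          # red: lid bright, board dark
    return np.linalg.norm(I-bg,axis=2)
def measure(c,p,s,z0,z1,kind="part",r=None):
    q=proj(c,[[p[0],p[1],(z0+z1)/2]])[0]; 
    r=r or {.06:25,.04:17 if kind=="part" else 13,.031:10}[s]
    u0,v0=(q-r+.5).astype(int); K=4
    I=c["color"][v0:v0+2*r+1,u0:u0+2*r+1].astype(float)
    bg=np.median(np.vstack([I[0],I[-1],I[:,0],I[:,-1]]),0)
    d=cv2.resize(chan(I,kind,bg).astype(np.float32),None,fx=K,fy=K,interpolation=cv2.INTER_CUBIC)
    n=np.arange(d.shape[0])-d.shape[0]/2; in_=(n[:,None]**2+n**2)<(K*r*.95)**2
    hi=np.percentile(d[in_],80); lo=np.percentile(d[in_],8) if kind=="chip" else 0
    m=((d>(hi+lo)/2)&in_).astype(np.uint8)
    cn,_=cv2.findContours(m,0,1)
    cn=[x for x in cn if cv2.contourArea(x)>15] if kind=="part" else [max(cn,key=cv2.contourArea)]
    mm=np.zeros_like(m); cv2.fillPoly(mm,[cv2.convexHull(np.vstack(cn))],1)
    mask=cv2.resize(mm.astype(np.float32),(2*r+1,2*r+1),interpolation=cv2.INTER_AREA)
    x,e=fit(c,mask,u0,v0,p,s,s,z0,z1); x[2]=(x[2]+45)%90-45
    return x.round(2),e
PARTS=dict(lsink=((.6135,-.077),.06,0,.03),lfan=((.4314,.0068),.06,0,.02),guard=((.427,-.1213),.06,0,.01),ssink=((.4546,.140),.04,0,.016),sfan=((.5893,.0882),.04,0,.01))
E
python3 - <<'E'
from meas import *
ct,cs=env.capture("top"),env.capture("scene")
for k,a in PARTS.items():
    print(k,*measure(ct,*a),*measure(cs,*a))
for k,uv,s,h in(("cpu",(108.4,229),.04,.0125),("gpu",(430.2,244.4),.031,.011)):
    p=unproj(ct,uv,h)[:2]; print(k,p.round(4),*measure(ct,p,s,h-.001,h,"chip"),*measure(cs,p,s,h-.001,h,"chip"))
E
```

```text
lsink [613.45 -78.49 -25.71] 39.28 [613.45 -77.79 -25.91] 13.62
lfan [431.35   6.94 -27.86] 2.65 [430.05   7.42 -28.2 ] 136.94
guard [ 427.44 -121.44   37.4 ] 39.62 [ 426.4  -121.18   37.3 ] 22.61
ssink [454.39 140.14  11.25] 5.44 [454.36 139.85  13.71] 8.03
sfan [589.08  88.8   29.7 ] 1.7 [589.9   88.25  29.86] 0.69
cpu [0.4997 0.3188] [499.99 320.39  20.46] 23.48 [499.88 320.56  21.61] 15.99
gpu [ 0.4708 -0.3228] [ 472.04 -322.12   16.47] 28.6 [ 472.29 -322.71   14.05] 15.36
```

Run:
```python
from h import *
ct=env.capture("top")
def e(a,b,o):
    P=[unproj(ct,(o[0]+x/5,o[1]+y/5),.008) for x,y in(a,b)]; d=P[0]-P[1]; return np.degrees(np.arctan2(d[1],d[0])).round(1),np.linalg.norm(d).round(4),[p[:2].round(4) for p in P]
o=(70,175)
print(e((30,115),(125,452),o),e((262,40),(368,368),o),e((125,455),(370,368),o))
o=(395-80,200)
print(e((432,62),(563,462),o),e((592,15),(732,415),o),e((432,62),(592,15),o))
from meas import *
for k,p,s,h in(("cpu",(.5,.3204),.04,.0125),("gpu",(.472,-.3224),.031,.011)):
  for r in ((12,13,14,15) if s==.04 else (9,10,11,12)):
    for z0 in(h-.001,.008): print(k,r,*measure(ct,p,s,z0,h,"chip",r))
```

```text
(np.float64(19.3), np.float64(0.1444), [array([0.5637, 0.3901]), array([0.4274, 0.3424])]) (np.float64(20.4), np.float64(0.1432), [array([0.5952, 0.2977]), array([0.4611, 0.2477])]) (np.float64(110.1), np.float64(0.1016), [array([0.4262, 0.3423]), array([0.4611, 0.2469])])
(np.float64(15.8), np.float64(0.1656), [array([ 0.5359, -0.2689]), array([ 0.3765, -0.3139])]) (np.float64(16.3), np.float64(0.1671), [array([ 0.5554, -0.3344]), array([ 0.395 , -0.3813])]) (np.float64(106.6), np.float64(0.0683), [array([ 0.5359, -0.2689]), array([ 0.5554, -0.3344])])
cpu 12 [500.3  320.49  24.73] 45.44
cpu 12 [500.22 321.08  30.12] 57.43
cpu 13 [500.22 320.28  20.27] 22.81
cpu 13 [500.3  321.1   20.58] 36.82
cpu 14 [499.99 320.33  20.42] 21.8
cpu 14 [500.45 321.07  19.8 ] 35.88
cpu 15 [499.99 320.33  20.42] 21.8
cpu 15 [500.45 321.07  19.8 ] 35.88
gpu 9 [ 471.75 -321.67   27.97] 39.63
gpu 9 [ 471.83 -321.57   27.01] 42.78
gpu 10 [ 472.27 -322.34   17.32] 28.73
gpu 10 [ 472.2  -322.42   17.74] 33.3
gpu 11 [ 472.33 -322.14   16.51] 25.52
gpu 11 [ 472.43 -322.55   18.99] 29.96
gpu 12 [ 472.07 -322.09   19.45] 25.25
gpu 12 [ 472.36 -322.41   18.01] 29.57
```

```bash
cat > go.py <<'E'
import sys,numpy as np
from cell import env
def go(x,y,z,yaw):   # mm, deg
    s=env.sense(); R=s["tcp_rot"]; d=R.T@(np.array([x,y,z])/1e3-s["tcp_pos"])
    c=np.degrees(np.arctan2(R[1,0],R[0,0])); dr=(yaw-c+180)%360-180
    print("t",round(s["time"],2),"local d",d.round(4),"rz",round(-np.radians(dr),4),"yaw",c.round(2),"pos",(s["tcp_pos"]*1e3).round(1),"tilt",R[:2,2].round(4),"F",s["contact_force"].round(2),"w",round(s["width"]*1e3,1),"ff",round(float(s["finger_force"]),1),"j",s["joint_positions"].round(2))
    # deltas if rotation is done first
    r=np.radians(yaw); R2=np.array([[np.cos(r),np.sin(r),0],[np.sin(r),-np.cos(r),0],[0,0,-1]]); print("after rot",(R2.T@(np.array([x,y,z])/1e3-s["tcp_pos"])).round(4))
go(*map(float,sys.argv[1:]))
E
python3 -m inch '{"travel":[[0,0,0],[0,0,0],[0,0,0],[0,0,0],[0,0,0]],"rot":[[0,0,-0.18],[0,0,-0.18],[0,0,-0.18],[0,0,-0.116],[0,0,0]],"grip":[1,1,1,1,1]}' 40
python3 go.py 613.4 -78.1 120 64.2
```

```text
time: 0.98
tcp_pos: [0.2241, -0.4469, 0.2483]
tcp_rot: [[0.436, 0.9, -0.0], [0.9, -0.436, 0.0], [0.0, -0.0, -1.0]]
contact_force: [0.5, -0.3, -0.2]
width: 0.0851
finger_force: 0.0
t 0.97 local d [0.5016 0.1898 0.1283] rz -0.0004 yaw 64.17 pos [ 224.1 -446.9  248.3] tilt [-0.  0.] F [ 0.46 -0.29 -0.24] w 85.1 ff 0.0 j [-1.11  0.21 -0.03  1.32 -0.    0.92]
after rot [0.5015 0.19   0.1283]
```

```bash
python3 -m inch '{"travel":[[0.05,0.019,0.006],[0.05,0.019,0.006],[0.05,0.019,0.006],[0.05,0.019,0.006],[0.05,0.019,0.006]],"rot":[[0,0,0],[0,0,0],[0,0,0],[0,0,0],[0,0,0]],"grip":[1,1,1,1,1]}' >/dev/null
python3 -m inch '{"travel":[[0.05,0.019,0.006],[0.05,0.019,0.006],[0.05,0.019,0.006],[0.05,0.019,0.006],[0.05,0.019,0.006]],"rot":[[0,0,0],[0,0,0],[0,0,0],[0,0,0],[0,0,0]],"grip":[1,1,1,1,1]}' >/dev/null
python3 go.py 613.4 -78.1 80 64.2
```

```text
t 2.23 local d [-0.0003 -0.0003  0.1081] rz -0.0031 yaw 64.03 pos [613.8 -77.9 188.1] tilt [ 0.0001 -0.0001] F [ 0.58 -0.71  1.02] w 85.2 ff 0.0 j [-0.13  0.48  0.19  1.28 -0.    1.9 ]
after rot [-0.0003 -0.0003  0.1081]
```

```bash
python3 -m inch '{"travel":[[0,0,0.05],[0,0,0.06],[0,0,0.04],[0,0,0.014],[0,0,0]],"rot":[[0,0,0],[0,0,0],[0,0,0],[0,0,0],[0,0,0]],"grip":[1,1,1,1,1]}' >/dev/null
python3 go.py 613.4 -78.1 24 64.2
python3 -m inch '{"travel":[[0,0,0],[0,0,0],[0,0,0],[0,0,0],[0,0,0]],"rot":[[0,0,0],[0,0,0],[0,0,0],[0,0,0],[0,0,0]],"grip":[0.5,0.3,0.2,0,0]}' 35
python3 go.py 613.4 -78.1 24 64.2
python3 - <<'E'
from h import *
c=env.capture("scene");p=proj(c,[[.613,-.078,.03]])[0].astype(int);print(p)
cv2.imwrite("pics/grip1.png",cv2.resize(c["color"][p[1]-70:p[1]+40,p[0]-70:p[0]+70,::-1],None,fx=5,fy=5,interpolation=2))
E
```

```text
t 2.85 local d [0.0015 0.0001 0.0005] rz -0.0011 yaw 64.14 pos [612.7 -79.4  24.5] tilt [-0.0005  0.0001] F [0.23 0.12 1.94] w 85.4 ff 0.0 j [-0.13  0.58 -0.08  0.91 -0.    1.89]
after rot [0.0015 0.0001 0.0005]
time: 3.48
tcp_pos: [0.6139, -0.0795, 0.0264]
tcp_rot: [[0.435, 0.9, 0.003], [0.9, -0.435, -0.0], [0.001, 0.003, -1.0]]
contact_force: [-0.7, -0.3, 9.1]
width: 0.0592
finger_force: 37.1
t 3.48 local d [ 0.0011 -0.0011  0.0024] rz -0.0 yaw 64.2 pos [613.9 -79.5  26.4] tilt [ 0.003  -0.0004] F [-0.72 -0.31  9.12] w 59.2 ff 37.1 j [-0.13  0.58 -0.08  0.91  0.    1.89]
after rot [ 0.0011 -0.0011  0.0024]
[257 251]
```

View pics/grip1.png

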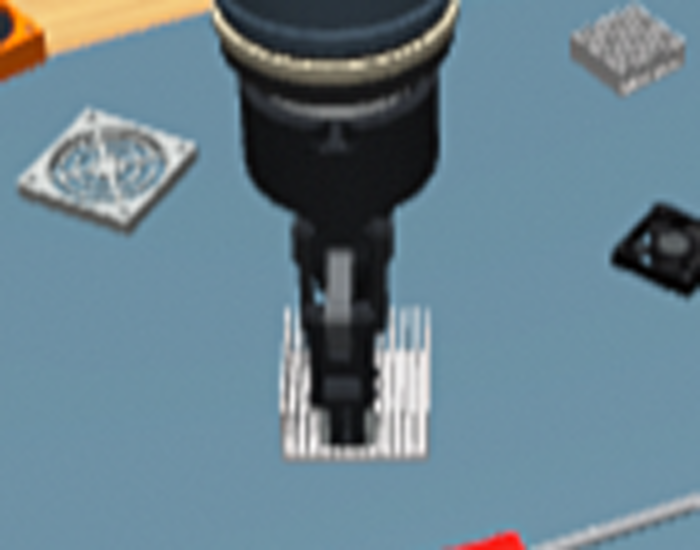

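Tips look about 10 mm above the sink base, which will clear the board components. Next I'll lift, turn and carry it over.

```bash
python3 -m inch '{"travel":[[0,0,-0.01],[0,0,-0.04],[0,0,-0.04],[0,0,-0.01],[0,0,0]],"rot":[[0,0,0],[0,0,0],[0,0,-0.15],[0,0,-0.15],[0,0,-0.15]],"grip":[0,0,0,0,0]}' >/dev/null
python3 -m inch '{"travel":[[0,0,0],[0,0,0],[0,0,0],[0,0,0],[0,0,0]],"rot":[[0,0,-0.15],[0,0,-0.15],[0,0,-0.05],[0,0,0],[0,0,0]],"grip":[0,0,0,0,0]}' >/dev/null
python3 go.py 500.5 319.4 100 110
```

```text
t 4.78 local d [0.4132 0.0307 0.0248] rz -0.0004 yaw 109.98 pos [612.8 -79.4 124.8] tilt [ 0.0005 -0.0001] F [ 0.42  0.47 -1.62] w 59.0 ff 39.2 j [-0.13  0.5   0.06  1.13  0.    1.09]
after rot [0.4131 0.0309 0.0248]
```

```bash
python3 -m inch '{"travel":[[0.025,0.003,0],[0.045,0.003,0],[0.05,0.003,0],[0.05,0.003,0],[0.05,0.003,0]],"rot":[[0,0,0],[0,0,0],[0,0,0],[0,0,0],[0,0,0]],"grip":[0,0,0,0,0]}' >/dev/null
python3 -m inch '{"travel":[[0.05,0.003,0],[0.05,0.003,0.005],[0.045,0.003,0.005],[0.035,0.003,0.005],[0.013,0.0037,0.005]],"rot":[[0,0,0],[0,0,0],[0,0,0],[0,0,0],[0,0,0]],"grip":[0,0,0,0,0]}' >/dev/null
python3 -m inch '{"travel":[[0,0,0.025],[0,0,0.015],[0,0,0.005],[0,0,0],[0,0,0]],"rot":[[0,0,0],[0,0,0],[0,0,0],[0,0,0],[0,0,0]],"grip":[0,0,0,0,0]}' >/dev/null
python3 go.py 500.5 319.4 39 110
```

```text
t 6.65 local d [0.0002 0.0001 0.0211] rz 0.0005 yaw 110.03 pos [500.4 319.2  60.1] tilt [0.0009 0.0006] F [ 0.74  0.46 -1.7 ] w 59.1 ff 39.2 j [ 0.57  0.5  -0.11  0.96 -0.    1.79]
after rot [0.0002 0.0002 0.0211]
```

```bash
python3 -m inch '{"travel":[[0,0,0.008],[0,0,0.006],[0,0,0.003],[0,0,0.001],[0,0,0]],"rot":[[0,0,0],[0,0,0],[0,0,0],[0,0,0],[0,0,0]],"grip":[0,0,0,0,0]}' >/dev/null
python3 go.py 500.5 319.4 39 110
python3 - <<'E'
from h import *
c=env.capture("scene");p=proj(c,[[.5,.32,.03]])[0].astype(int);print(p)
a=cv2.resize(c["color"][p[1]-60:p[1]+50,p[0]-50:p[0]+50,::-1],None,fx=4,fy=4,interpolation=2)
c=env.capture("top");p=proj(c,[[.5,.32,.03]])[0].astype(int);print(p)
b=cv2.resize(c["color"][p[1]-60:p[1]+50,p[0]-50:p[0]+50,::-1],None,fx=4,fy=4,interpolation=2)
cv2.imwrite("pics/place1.png",np.hstack([a,b]))
E
```

```text
t 7.28 local d [0.     0.0006 0.0023] rz 0.001 yaw 110.05 pos [499.9 319.1  41.3] tilt [-0. -0.] F [ 0.25  0.17 -2.02] w 59.2 ff 39.3 j [ 0.57  0.52 -0.14  0.92 -0.    1.79]
after rot [0.     0.0006 0.0023]
[384 173]
[104 227]
```

View pics/place1.png

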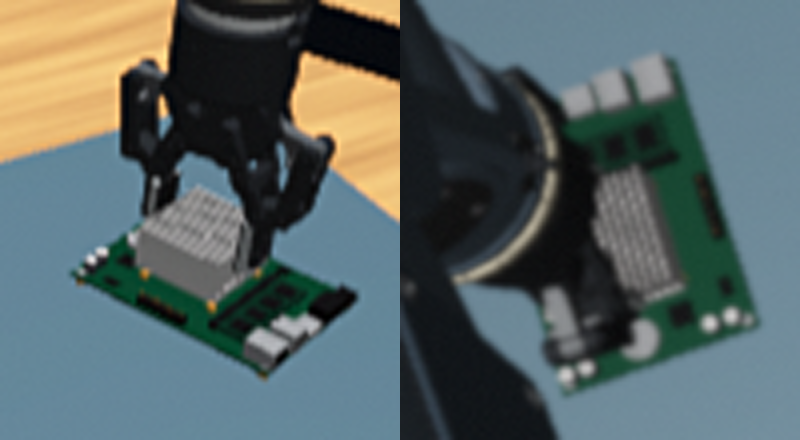

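The sink hovers about 2 mm above the chip, aligned with the board, and the fingers clear the memory. I'll lower it gently.

```bash
python3 -m inch '{"travel":[[0,0,0.001],[0,0,0],[0,0,0.0005],[0,0,0],[0,0,0]],"rot":[[0,0,0],[0,0,0],[0,0,0],[0,0,0],[0,0,0]],"grip":[0,0,0,0,0]}' |grep -E "pos|force"
python3 -m inch '{"travel":[[0,0,0.0005],[0,0,0],[0,0,0.0003],[0,0,0],[0,0,0]],"rot":[[0,0,0],[0,0,0],[0,0,0],[0,0,0],[0,0,0]],"grip":[0,0,0,0,0]}' |grep -E "pos|force"
```

```text
tcp_pos: [0.4999, 0.3191, 0.0398]
contact_force: [-0.8, -0.6, -1.7]
finger_force: 39.3
tcp_pos: [0.4999, 0.3191, 0.039]
contact_force: [-0.2, 0.7, -1.2]
finger_force: 39.3
```

```bash
python3 -m inch '{"travel":[[0,0,0.0005],[0,0,0],[0,0,0],[0,0,0],[0,0,0]],"rot":[[0,0,0],[0,0,0],[0,0,0],[0,0,0],[0,0,0]],"grip":[0,0,0,0,0]}' |grep -E "pos|force"
python3 -m inch '{"travel":[[0,0,0.0005],[0,0,0],[0,0,0],[0,0,0],[0,0,0]],"rot":[[0,0,0],[0,0,0],[0,0,0],[0,0,0],[0,0,0]],"grip":[0,0,0,0,0]}' |grep -E "pos|force"
```

```text
tcp_pos: [0.4999, 0.3191, 0.0389]
contact_force: [-2.1, -1.9, 5.1]
finger_force: 40.0
tcp_pos: [0.4999, 0.3191, 0.0388]
contact_force: [-5.0, -3.4, 12.6]
finger_force: 41.0
```

```bash
python3 -m inch '{"travel":[[0,0,-0.0005],[0,0,0],[0,0,0],[0,0,0],[0,0,0]],"rot":[[0,0,0],[0,0,0],[0,0,0],[0,0,0],[0,0,0]],"grip":[0,0,0.7,0.76,0.84]}' 20|grep -E "pos|force|wid"
python3 -m inch '{"travel":[[0,0,-0.01],[0,0,-0.04],[0,0,-0.06],[0,0,-0.02],[0,0,0]],"rot":[[0,0,0],[0,0,0],[0,0,0],[0,0,0],[0,0,0]],"grip":[0.84,0.84,0.84,1,1]}' |grep -E "pos|force|wid"
python3 go.py 430.7 7.2 80 62
```

```text
tcp_pos: [0.4999, 0.3191, 0.0384]
contact_force: [-0.4, 0.1, -0.2]
width: 0.0717
finger_force: 0.0
tcp_pos: [0.5008, 0.3197, 0.1708]
contact_force: [-0.9, -0.5, -1.1]
width: 0.0856
finger_force: 0.0
t 11.12 local d [-0.2696 -0.1733  0.09  ] rz 0.8387 yaw 110.05 pos [500.8 319.7 170.8] tilt [0.0032 0.002 ] F [-0.91 -0.45 -1.12] w 85.6 ff 0.0 j [ 0.57  0.43  0.07  1.21 -0.    1.79]
after rot [-0.3088  0.0848  0.0908]
```

```bash
python3 -m inch '{"travel":[[0,0,0],[0,0,0],[0,0,0],[0,0,0],[0,0,0]],"rot":[[0,0,0.168],[0,0,0.168],[0,0,0.168],[0,0,0.168],[0,0,0.167]],"grip":[1,1,1,1,1]}' >/dev/null
python3 -m inch '{"travel":[[-0.03,0.01,0],[-0.055,0.015,0],[-0.055,0.015,0],[-0.055,0.015,0.01],[-0.055,0.015,0.01]],"rot":[[0,0,0],[0,0,0],[0,0,0],[0,0,0],[0,0,0]],"grip":[1,1,1,1,1]}' >/dev/null
python3 go.py 430.7 7.2 13 62
python3 - <<'E'
from meas import *
for n in("top","scene"):
    c=env.capture(n)
    for r in(24,27): print(n,measure(c,(.5,.32),.06,.0125,.0425,"chip",r))
c=env.capture("top");p=proj(c,[[.5,.32,.03]])[0].astype(int)
cv2.imwrite("pics/s1.png",cv2.resize(c["color"][p[1]-55:p[1]+45,p[0]-45:p[0]+45,::-1],None,fx=5,fy=5,interpolation=2))
E
```

```text
t 12.38 local d [-0.0558  0.0158  0.1346] rz 0.0 yaw 62.0 pos [443.1  63.9 147.6] tilt [-0.0007 -0.0002] F [1.72 0.08 0.55] w 85.5 ff 0.0 j [ 0.14  0.15 -0.37  1.05 -0.    2.2 ]
after rot [-0.0559  0.0157  0.1346]
top (array([499.94, 327.23,   6.73]), np.float64(302.79))
top (array([497.86, 327.2 ,   6.3 ]), np.float64(536.33))
scene (array([500.68, 323.44,   7.27]), np.float64(511.39))
scene (array([505.31, 325.37,   5.76]), np.float64(806.27))
```

View pics/s1.png

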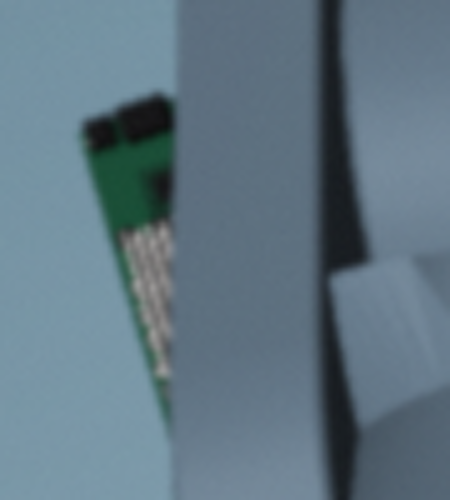

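The arm hides the mainboard here, so I'll carry on to the fan and check the sink from there.

```bash
python3 -m inch '{"travel":[[-0.036,0.01,0.02],[-0.02,0.0058,0.04],[0,0,0.04],[0,0,0.02],[0,0,0.006]],"rot":[[0,0,0],[0,0,0],[0,0,0],[0,0,0],[0,0,0]],"grip":[1,1,1,1,1]}' >/dev/null
python3 go.py 430.7 7.2 21 62
python3 - <<'E'
from meas import *
c=env.capture("top");p=proj(c,[[.5,.32,.03]])[0].astype(int)
a=cv2.resize(c["color"][p[1]-55:p[1]+45,p[0]-45:p[0]+45,::-1],None,fx=4,fy=4,interpolation=2)
c=env.capture("scene");p=proj(c,[[.5,.32,.03]])[0].astype(int)
b=cv2.resize(c["color"][p[1]-55:p[1]+45,p[0]-45:p[0]+45,::-1],None,fx=4,fy=4,interpolation=2)
cv2.imwrite("pics/s2.png",np.hstack([a,b]))
E
```

```text
t 13.15 local d [-0.0021  0.0006  0.0003] rz 0.0005 yaw 62.03 pos [431.2   9.3  21.3] tilt [-0.0023  0.0001] F [ 0.19 -0.1  -0.09] w 85.6 ff 0.0 j [ 0.02  0.26 -0.6   0.72  0.    2.08]
after rot [-0.0021  0.0006  0.0003]
```

View pics/s2.png

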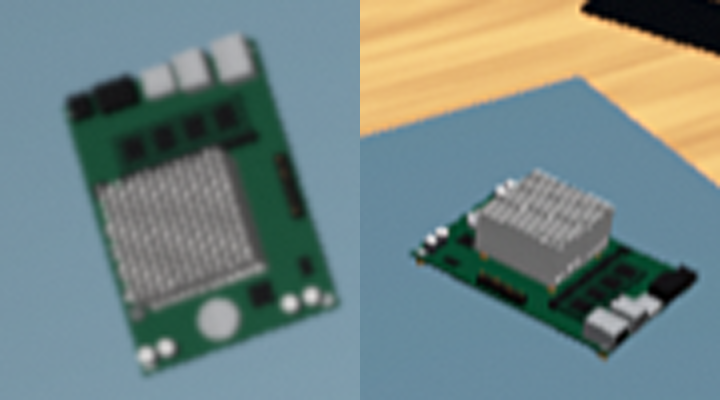

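```bash
cat >> meas.py <<'E'
def grey(c,p,s,z0,z1,r,th=65,gap=22):
    q=proj(c,[[p[0],p[1],(z0+z1)/2]])[0]; u0,v0=(q-r+.5).astype(int); K=4
    I=cv2.resize(c["color"][v0:v0+2*r+1,u0:u0+2*r+1].astype(np.float32),None,fx=K,fy=K,interpolation=cv2.INTER_CUBIC)
    m=((I[...,0]>th)&(I[...,2]-I[...,0]<gap)).astype(np.uint8); m=cv2.morphologyEx(m,cv2.MORPH_OPEN,np.ones((9,9)))
    cn,_=cv2.findContours(m,0,1); mm=np.zeros_like(m); cv2.fillPoly(mm,[cv2.convexHull(max(cn,key=cv2.contourArea))],1)
    x,e=fit(c,cv2.resize(mm.astype(np.float32),(2*r+1,2*r+1),interpolation=cv2.INTER_AREA),u0,v0,p,s,s,z0,z1); x[2]=(x[2]+45)%90-45
    return x.round(2),e
E
python3 - <<'E'
from meas import *
for n in("top","scene"):
    c=env.capture(n)
    for th in(55,75): print(n,grey(c,(.5,.32),.06,.0125,.0425,26,th))
E
python3 -m inch '{"travel":[[0,0,0],[0,0,0],[0,0,0],[0,0,0],[0,0,0]],"rot":[[0,0,0],[0,0,0],[0,0,0],[0,0,0],[0,0,0]],"grip":[0.6,0.4,0.2,0,0]}' 30 >/dev/null
python3 go.py 430.7 7.2 21 62
```

```text
top (array([497.05, 322.74,  19.24]), np.float64(86.11))
top (array([496.48, 323.58,  20.24]), np.float64(26.22))
scene (array([499.52, 318.44,  17.44]), np.float64(38.37))
scene (array([498.52, 319.4 ,  17.66]), np.float64(25.28))
t 13.97 local d [-0.0022 -0.0008  0.0023] rz -0.0003 yaw 61.98 pos [432.5   8.8  23.3] tilt [0.0014 0.0002] F [-2.69  1.13  9.89] w 59.2 ff 30.4 j [ 0.02  0.26 -0.6   0.72  0.    2.08]
after rot [-0.0022 -0.0008  0.0023]
```

```bash
cat > ov.py <<'E'
from meas import *
def ov(name,boxes,ctr,k=6,half=(33,33),chans=("top","scene")):
    out=[]
    for n in chans:
        c=env.capture(n);p=proj(c,[ctr])[0].astype(int)-half
        I=cv2.resize(np.ascontiguousarray(c["color"][p[1]:p[1]+2*half[1],p[0]:p[0]+2*half[0],::-1]),None,fx=k,fy=k,interpolation=2)
        for b,col in boxes:
            q=np.round((proj(c,box(*b))-p+.5)*k).astype(int)
            for i,j in((0,1),(1,3),(3,2),(2,0)):
                for o in(0,4): cv2.line(I,tuple(q[i+o]),tuple(q[j+o]),col,1)
        out.append(I)
    cv2.imwrite(f"pics/{name}.png",np.hstack(out))
E
python3 - <<'E'
from ov import *
a=np.radians(20)
ov("ov1",[((.4995,.3201,a,.06,.06,.0125,.0425),(0,0,255)),((.5+.012*np.cos(a)+.004*np.sin(a),.3204+.012*np.sin(a)-.004*np.cos(a),a,.146,.102,0,.008),(0,255,255))],(.5,.32,.02))
E
```

```text
(no output)
```

View pics/ov1.png

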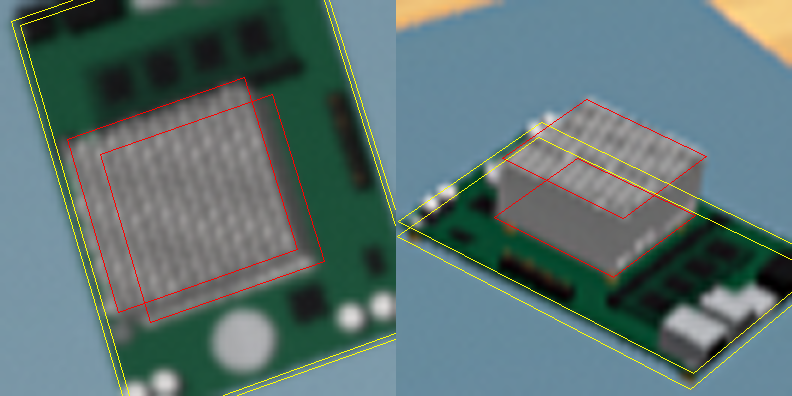

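The overlay matches well: the sink sits on the chip at about (499.5, 320.1), yaw 20. The fan goes there next.

```bash
python3 -m inch '{"travel":[[0,0,-0.01],[0,0,-0.04],[0,0,-0.045],[0,0,-0.01],[0,0,0]],"rot":[[0,0,0],[0,0,0],[0,0,-0.16],[0,0,-0.16],[0,0,-0.16]],"grip":[0,0,0,0,0]}' >/dev/null
python3 -m inch '{"travel":[[0,0,0],[0,0,0],[0,0,0],[0,0,0],[0,0,0]],"rot":[[0,0,-0.16],[0,0,-0.16],[0,0,-0.038],[0,0,0],[0,0,0]],"grip":[0,0,0,0,0]}' >/dev/null
python3 go.py 498.75 322.2 90 110
```

```text
t 15.32 local d [0.272  0.1697 0.0379] rz -0.0012 yaw 109.93 pos [432.    8.7 127.8] tilt [0.0003 0.    ] F [-0.11 -0.1  -1.37] w 58.7 ff 33.8 j [ 0.02  0.14 -0.44  0.99 -0.    1.24]
after rot [0.2718 0.17   0.0378]
```

```bash
python3 -m inch '{"travel":[[0.02,0.012,0],[0.04,0.025,0],[0.048,0.03,0],[0.048,0.03,0],[0.048,0.03,0]],"rot":[[0,0,0],[0,0,0],[0,0,0],[0,0,0],[0,0,0]],"grip":[0,0,0,0,0]}' >/dev/null
python3 -m inch '{"travel":[[0.04,0.025,0],[0.02,0.0127,0],[0.008,0.005,0.01],[0,0,0.02],[0,0,0.008]],"rot":[[0,0,0],[0,0,0],[0,0,0],[0,0,0],[0,0,0]],"grip":[0,0,0,0,0]}' >/dev/null
python3 -m inch '{"travel":[[0,0,0.008],[0,0,0.006],[0,0,0.003],[0,0,0.002],[0,0,0]],"rot":[[0,0,0],[0,0,0],[0,0,0],[0,0,0],[0,0,0]],"grip":[0,0,0,0,0]}' >/dev/null
python3 go.py 498.75 322.2 65.8 110
```

```text
t 17.2 local d [-0.0002  0.0003  0.0048] rz -0.0001 yaw 110.0 pos [498.4 322.3  70.6] tilt [0.0001 0.0001] F [-0.04  0.74 -1.33] w 58.8 ff 33.8 j [ 0.57  0.49 -0.1   0.98  0.    1.8 ]
after rot [-0.0002  0.0003  0.0048]
```

```bash
python3 -m inch '{"travel":[[0,0,0.002],[0,0,0.001],[0,0,0.0005],[0,0,0],[0,0,0]],"rot":[[0,0,0],[0,0,0],[0,0,0],[0,0,0],[0,0,0]],"grip":[0,0,0,0,0]}' |grep -E "pos|force"
python3 -m inch '{"travel":[[0,0,0.0005],[0,0,0],[0,0,0.0003],[0,0,0],[0,0,0]],"rot":[[0,0,0],[0,0,0],[0,0,0],[0,0,0],[0,0,0]],"grip":[0,0,0,0,0]}' |grep -E "pos|force"
python3 -m inch '{"travel":[[0,0,0.0004],[0,0,0],[0,0,0],[0,0,0],[0,0,0]],"rot":[[0,0,0],[0,0,0],[0,0,0],[0,0,0],[0,0,0]],"grip":[0,0,0,0,0]}' |grep -E "pos|force"
```

```text
tcp_pos: [0.4984, 0.3223, 0.067]
contact_force: [0.1, -0.2, -0.9]
finger_force: 33.8
tcp_pos: [0.4984, 0.3223, 0.0662]
contact_force: [-0.5, -0.5, -0.9]
finger_force: 33.8
tcp_pos: [0.4984, 0.3223, 0.0659]
contact_force: [0.2, 0.6, 3.0]
finger_force: 34.1
```

```bash
python3 -m inch '{"travel":[[0,0,0],[0,0,0],[0,0,0],[0,0,0],[0,0,0]],"rot":[[0,0,0],[0,0,0],[0,0,0],[0,0,0],[0,0,0]],"grip":[0.7,0.76,0.84,0.84,0.84]}' 20|grep -E "pos|force|wid"
python3 -m inch '{"travel":[[0,0,-0.01],[0,0,-0.03],[0,0,-0.04],[0,0,-0.01],[0,0,0]],"rot":[[0,0,0],[0,0,0],[0,0,0],[0,0,-0.152],[0,0,-0.152]],"grip":[0.84,0.84,0.84,1,1]}' |grep -E "pos|force|wid"
python3 go.py 427 -121.3 100 127.4
```

```text
tcp_pos: [0.4984, 0.3223, 0.0658]
contact_force: [0.6, 0.2, -0.3]
width: 0.0718
finger_force: 0.0
tcp_pos: [0.499, 0.3227, 0.1579]
contact_force: [0.2, 0.4, -0.2]
width: 0.0855
finger_force: 0.0
t 20.32 local d [-0.3073 -0.3287  0.057 ] rz 0.0052 yaw 127.7 pos [499.  322.7 157.9] tilt [0.0023 0.0015] F [ 0.23  0.41 -0.19] w 85.5 ff 0.0 j [ 0.57  0.43  0.04  1.18 -0.    1.49]
after rot [-0.309  -0.3269  0.0579]
```

```bash
python3 -m inch '{"travel":[[-0.02,-0.021,0],[-0.036,-0.038,0],[-0.04,-0.042,0],[-0.04,-0.042,0],[-0.04,-0.042,0]],"rot":[[0,0,0.005],[0,0,0],[0,0,0],[0,0,0],[0,0,0]],"grip":[1,1,1,1,1]}' >/dev/null
python3 -m inch '{"travel":[[-0.04,-0.042,0.01],[-0.04,-0.042,0.015],[-0.036,-0.038,0.02],[-0.0165,-0.0195,0.02],[0,0,0.02]],"rot":[[0,0,0],[0,0,0],[0,0,0],[0,0,0],[0,0,0]],"grip":[1,1,1,1,1]}' >/dev/null
python3 go.py 427 -121.3 20 127.4
```

```text
t 21.57 local d [-0.0005  0.0029  0.051 ] rz -0.0077 yaw 126.96 pos [ 424.4 -122.6   71. ] tilt [ 0.0011 -0.0006] F [-0.35  1.2  -0.41] w 85.4 ff 0.0 j [-0.28  0.21 -0.51  0.85 -0.    0.64]
after rot [-0.0006  0.0029  0.051 ]
```

```bash
python3 -m inch '{"travel":[[0,0.002,0.02],[0,0,0.02],[0,0,0.01],[0,0,0.001],[0,0,0]],"rot":[[0,0,0],[0,0,0],[0,0,0],[0,0,0],[0,0,0]],"grip":[1,1,1,1,1]}' >/dev/null
python3 go.py 427 -121.3 20 127.4
python3 -m inch '{"travel":[[0,0,0],[0,0,0],[0,0,0],[0,0,0],[0,0,0]],"rot":[[0,0,0],[0,0,0],[0,0,0],[0,0,0],[0,0,0]],"grip":[0.7,0.5,0.3,0.1,0]}' 20 >/dev/null
python3 go.py 427 -121.3 20 127.4
python3 - <<'E'
from ov import *
a=np.radians(20)
ov("ov2",[((.4991,.3201,a,.06,.06,.0425,.0625),(0,0,255))],(.5,.32,.04))
E
```

```text
t 22.2 local d [-0.0017 -0.0005  0.0005] rz -0.0048 yaw 127.13 pos [ 426.4 -119.6   20.5] tilt [ 0.0008 -0.0002] F [ 0.09 -0.62  0.86] w 85.3 ff 0.0 j [-0.27  0.28 -0.57  0.72  0.    0.65]
after rot [-0.0017 -0.0006  0.0005]
t 22.82 local d [-0.0017 -0.0005  0.0005] rz -0.0048 yaw 127.13 pos [ 426.4 -119.7   20.5] tilt [ 0.001  -0.0003] F [-2.58  0.72  9.51] w 59.1 ff 19.2 j [-0.27  0.28 -0.57  0.72 -0.    0.65]
after rot [-0.0017 -0.0005  0.0005]
```

View pics/ov2.png

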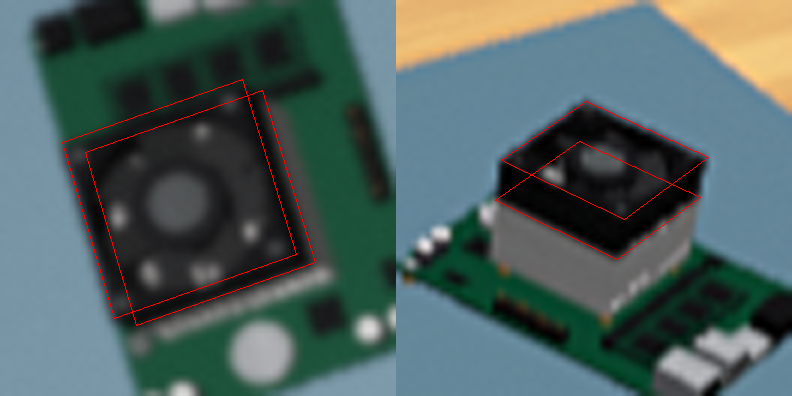

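The fan sits squarely on the sink, matching the predicted (499.1, 320.1). Now I'll carry the guard over.

```bash
python3 -m inch '{"travel":[[0,0,-0.01],[0,0,-0.04],[0,0,-0.05],[0,0,-0.02],[0,0,0]],"rot":[[0,0,0],[0,0,0],[0,0,0.1],[0,0,0.1],[0,0,0.1]],"grip":[0,0,0,0,0]}' >/dev/null
python3 go.py 498.6 321.7 95 110
```

```text
t 23.55 local d [0.3915 0.2164 0.0471] rz -0.0044 yaw 109.75 pos [ 427.1 -119.8  142.2] tilt [ 0.0035 -0.001 ] F [-0.37  0.04 -0.37] w 58.2 ff 21.8 j [-0.27  0.15 -0.39  1.03  0.    0.95]
after rot [0.3904 0.2182 0.0472]
```

```bash
python3 -m inch '{"travel":[[0.02,0.011,0],[0.04,0.022,0],[0.048,0.027,0],[0.048,0.027,0],[0.048,0.027,0]],"rot":[[0,0,-0.0044],[0,0,0],[0,0,0],[0,0,0],[0,0,0]],"grip":[0,0,0,0,0]}' >/dev/null
python3 -m inch '{"travel":[[0.048,0.027,0],[0.048,0.027,0],[0.045,0.025,0],[0.034,0.0185,0],[0.0114,0.006,0]],"rot":[[0,0,0],[0,0,0],[0,0,0],[0,0,0],[0,0,0]],"grip":[0,0,0,0,0]}' >/dev/null
python3 -m inch '{"travel":[[0,0,0.02],[0,0,0.02],[0,0,0.007],[0,0,0],[0,0,0]],"rot":[[0,0,0],[0,0,0],[0,0,0],[0,0,0],[0,0,0]],"grip":[0,0,0,0,0]}' >/dev/null
python3 go.py 498.6 321.7 83 110
```

```text
t 25.43 local d [-0.0012  0.0024  0.0108] rz 0.0031 yaw 110.18 pos [495.9 322.   93.8] tilt [0.001  0.0006] F [-0.68  0.07  0.59] w 58.6 ff 21.8 j [ 0.58  0.47 -0.07  1.03 -0.    1.79]
after rot [-0.0012  0.0024  0.0108]
```

```bash
python3 -m inch '{"travel":[[-0.0012,0.0024,0],[0,0,0.004],[0,0,0.003],[0,0,0.001],[0,0,0]],"rot":[[0,0,0.003],[0,0,0],[0,0,0],[0,0,0],[0,0,0]],"grip":[0,0,0,0,0]}' >/dev/null
python3 go.py 498.6 321.7 83 110
python3 -m inch '{"travel":[[0,0,0.001],[0,0,0],[0,0,0.0005],[0,0,0],[0,0,0]],"rot":[[0,0,0],[0,0,0],[0,0,0],[0,0,0],[0,0,0]],"grip":[0,0,0,0,0]}' |grep -E "pos|force"
```

```text
t 26.05 local d [-0.0001  0.0005  0.0017] rz 0.0004 yaw 110.02 pos [498.1 321.6  84.7] tilt [-0.0002 -0.0001] F [0.35 0.08 0.23] w 58.4 ff 21.8 j [ 0.57  0.48 -0.08  1.01  0.    1.79]
after rot [-0.0001  0.0005  0.0017]
tcp_pos: [0.4981, 0.3216, 0.0833]
contact_force: [0.1, -0.7, -0.2]
finger_force: 21.8
```

```bash
python3 -m inch '{"travel":[[0,0.0005,0],[0,0,0.0004],[0,0,0],[0,0,0],[0,0,0]],"rot":[[0,0,0],[0,0,0],[0,0,0],[0,0,0],[0,0,0]],"grip":[0,0,0,0,0]}' |grep -E "pos|force"
python3 -m inch '{"travel":[[0,0,0.0004],[0,0,0],[0,0,0],[0,0,0],[0,0,0]],"rot":[[0,0,0],[0,0,0],[0,0,0],[0,0,0],[0,0,0]],"grip":[0,0,0,0,0]}' |grep -E "pos|force"
python3 -m inch '{"travel":[[0,0,0.0003],[0,0,0],[0,0,0],[0,0,0],[0,0,0]],"rot":[[0,0,0],[0,0,0],[0,0,0],[0,0,0],[0,0,0]],"grip":[0,0,0,0,0]}' |grep -E "pos|force"
```

```text
tcp_pos: [0.4988, 0.3219, 0.0832]
contact_force: [-1.7, -1.1, 5.5]
finger_force: 22.7
tcp_pos: [0.4988, 0.3219, 0.0831]
contact_force: [-3.4, -1.2, 10.6]
finger_force: 23.5
tcp_pos: [0.4988, 0.3219, 0.083]
contact_force: [-3.9, -1.9, 13.8]
finger_force: 24.1
```

```bash
python3 -m inch '{"travel":[[0,0,-0.0007],[0,0,0],[0,0,0],[0,0,0],[0,0,0]],"rot":[[0,0,0],[0,0,0],[0,0,0],[0,0,0],[0,0,0]],"grip":[0,0,0.7,0.76,0.84]}' 20|grep -E "pos|force|wid"
python3 -m inch '{"travel":[[0,0,-0.005],[0,0,-0.02],[0,0,-0.02],[0,0,0],[0,0,0]],"rot":[[0,0,0],[0,0,0],[0,0,0],[0,0,0.07],[0,0,0.06]],"grip":[0.84,0.84,0.84,0.84,0.84]}' |grep -E "pos|force|wid"
python3 go.py 454.4 140 60 102.5
```

```text
tcp_pos: [0.4985, 0.3217, 0.0827]
contact_force: [0.6, -0.5, -0.3]
width: 0.0714
finger_force: 0.0
tcp_pos: [0.4988, 0.3219, 0.1285]
contact_force: [-0.8, 0.2, -0.5]
width: 0.0715
finger_force: 0.0
t 29.8 local d [-0.1681 -0.0826  0.0684] rz -0.0009 yaw 102.45 pos [498.8 321.9 128.5] tilt [0.0006 0.0004] F [-0.79  0.19 -0.49] w 71.5 ff 0.0 j [ 0.57  0.45 -0.01  1.11 -0.    1.93]
after rot [-0.168  -0.0827  0.0685]
```

```bash
python3 -m inch '{"travel":[[-0.03,-0.015,0],[-0.05,-0.0245,0],[-0.05,-0.0245,0.02],[-0.03,-0.0145,0.03],[-0.008,-0.0042,0.02]],"rot":[[0,0,0],[0,0,0],[0,0,0],[0,0,0],[0,0,0]],"grip":[0.84,0.84,0.84,0.84,0.84]}' >/dev/null
python3 -m inch '{"travel":[[0,0,0.02],[0,0,0.01],[0,0,0.005],[0,0,0],[0,0,0]],"rot":[[0,0,0],[0,0,0],[0,0,0],[0,0,0],[0,0,0]],"grip":[0.84,0.84,0.84,0.84,0.84]}' >/dev/null
python3 go.py 454.4 140 22 102.5
python3 - <<'E'
from ov import *
a=np.radians(20)
ov("ov3",[((.4992,.3201,a,.06,.06,.0625,.0725),(0,0,255))],(.5,.32,.05))
E
```

```text
t 31.05 local d [ 0.0001 -0.0004  0.0014] rz 0.0014 yaw 102.58 pos [454.8 140.   23.4] tilt [0.0007 0.0002] F [-0.05 -0.25 -0.15] w 72.0 ff 0.0 j [ 0.3   0.33 -0.49  0.75 -0.    1.65]
after rot [ 0.0001 -0.0004  0.0014]
```

View pics/ov3.png

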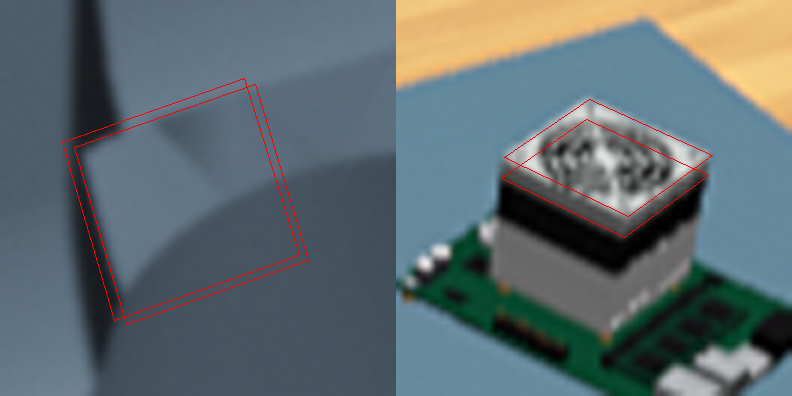

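The guard is seated and aligned. Next is the small sink.

```bash
python3 -m inch '{"travel":[[0,0,0.001],[0,0,0],[0,0,0],[0,0,0],[0,0,0]],"rot":[[0,0,0],[0,0,0],[0,0,0],[0,0,0],[0,0,0]],"grip":[0.7,0.5,0.3,0.1,0]}' 25 >/dev/null
python3 go.py 454.4 140 22 102.5
```

```text
t 31.77 local d [ 0.0002 -0.      0.0001] rz 0.0012 yaw 102.57 pos [454.5 139.8  22.1] tilt [0.0001 0.    ] F [-2.3  -0.39  6.46] w 39.0 ff 25.3 j [ 0.3   0.33 -0.49  0.75  0.    1.65]
after rot [ 0.0002 -0.      0.0001]
```

```bash
python3 -m inch '{"travel":[[0,0,-0.01],[0,0,-0.04],[0,0,-0.03],[0,0,-0.01],[0,0,0]],"rot":[[0,0,0],[0,0,0],[0,0,-0.03],[0,0,-0.036],[0,0,0]],"grip":[0,0,0,0,0]}' |grep -E "force|wid"
python3 go.py 472.2 -322.6 80 106.3
```

```text
contact_force: [0.3, 0.6, -0.3]
width: 0.0391
finger_force: 25.7
t 32.4 local d [-0.4487 -0.1136  0.0321] rz 0.0013 yaw 106.37 pos [454.7 139.9 112.2] tilt [0.0009 0.0002] F [ 0.32  0.64 -0.3 ] w 39.1 ff 25.7 j [ 0.3   0.23 -0.36  0.97 -0.    1.58]
after rot [-0.4488 -0.113   0.0322]
```

```bash
python3 -m inch '{"travel":[[-0.025,-0.006,0],[-0.045,-0.0115,0],[-0.052,-0.013,0],[-0.052,-0.013,0],[-0.052,-0.013,0]],"rot":[[0,0,0.001],[0,0,0],[0,0,0],[0,0,0],[0,0,0]],"grip":[0,0,0,0,0]}' >/dev/null
python3 -m inch '{"travel":[[-0.052,-0.013,0],[-0.052,-0.013,0],[-0.05,-0.0127,0],[-0.04,-0.01,0],[-0.0207,-0.006,0]],"rot":[[0,0,0],[0,0,0],[0,0,0],[0,0,0],[0,0,0]],"grip":[0,0,0,0,0]}' >/dev/null
python3 -m inch '{"travel":[[-0.008,-0.002,0.02],[0,0,0.02],[0,0,0.018],[0,0,0.006],[0,0,0]],"rot":[[0,0,0],[0,0,0],[0,0,0],[0,0,0],[0,0,0]],"grip":[0,0,0,0,0]}' >/dev/null
python3 go.py 472.2 -322.6 33.1 106.3
```

```text
t 34.27 local d [-0.0007  0.0005  0.0145] rz 0.0002 yaw 106.31 pos [ 471.6 -322.1   47.6] tilt [-0.0008  0.0006] F [-0.25 -0.53 -0.15] w 38.6 ff 25.7 j [-0.6   0.47 -0.19  0.91  0.    0.69]
after rot [-0.0007  0.0005  0.0145]
```

```bash
python3 -m inch '{"travel":[[-0.0007,0.0005,0.004],[0,0,0.004],[0,0,0.003],[0,0,0.001],[0,0,0]],"rot":[[0,0,0],[0,0,0],[0,0,0],[0,0,0],[0,0,0]],"grip":[0,0,0,0,0]}' >/dev/null
python3 go.py 472.2 -322.6 33.1 106.3
python3 -m inch '{"travel":[[0,0,0.001],[0,0,0],[0,0,0.0005],[0,0,0],[0,0,0]],"rot":[[0,0,0],[0,0,0],[0,0,0],[0,0,0],[0,0,0]],"grip":[0,0,0,0,0]}' |grep -E "pos|force"
```

```text
t 34.9 local d [ 0.0006 -0.      0.0028] rz -0.0001 yaw 106.29 pos [ 472.4 -323.1   35.9] tilt [-0.0001  0.    ] F [0.41 0.3  0.36] w 39.2 ff 25.7 j [-0.6   0.49 -0.2   0.88 -0.    0.69]
after rot [ 0.0006 -0.      0.0028]
tcp_pos: [0.4724, -0.3232, 0.0344]
contact_force: [-0.3, 0.4, 0.2]
finger_force: 25.7
```

```bash
python3 -m inch '{"travel":[[0.0006,0,0.0006],[0,0,0],[0,0,0.0003],[0,0,0],[0,0,0]],"rot":[[0,0,0],[0,0,0],[0,0,0],[0,0,0],[0,0,0]],"grip":[0,0,0,0,0]}' |grep -E "pos|force"
python3 -m inch '{"travel":[[0,0,0.0004],[0,0,0],[0,0,0],[0,0,0],[0,0,0]],"rot":[[0,0,0],[0,0,0],[0,0,0],[0,0,0],[0,0,0]],"grip":[0,0,0,0,0]}' |grep -E "pos|force"
```

```text
tcp_pos: [0.4722, -0.3226, 0.0335]
contact_force: [-0.1, -0.3, -0.7]
finger_force: 25.7
tcp_pos: [0.4723, -0.3226, 0.0331]
contact_force: [0.4, -0.1, 0.9]
finger_force: 25.7
```

```bash
python3 -m inch '{"travel":[[0,0,0.0003],[0,0,0],[0,0,0],[0,0,0],[0,0,0]],"rot":[[0,0,0],[0,0,0],[0,0,0],[0,0,0],[0,0,0]],"grip":[0,0,0,0,0]}' |grep -E "pos|force"
```

```text
tcp_pos: [0.4723, -0.3226, 0.0331]
contact_force: [-1.5, 0.9, 5.6]
finger_force: 26.3
```

```bash
python3 -m inch '{"travel":[[0,0,-0.0002],[0,0,0],[0,0,0],[0,0,0],[0,0,0]],"rot":[[0,0,0],[0,0,0],[0,0,0],[0,0,0],[0,0,0]],"grip":[0,0.5,0.56,0.62,0.68]}' 20|grep -E "pos|force|wid"
python3 -m inch '{"travel":[[0,0,-0.01],[0,0,-0.04],[0,0,-0.04],[0,0,-0.01],[0,0,0]],"rot":[[0,0,0],[0,0,0],[0,0,0],[0,0,-0.118],[0,0,-0.118]],"grip":[0.68,0.68,0.8,0.8,0.8]}' |grep -E "pos|force|wid"
python3 go.py 589.5 88.5 70 119.8
```

```text
tcp_pos: [0.4722, -0.3225, 0.0329]
contact_force: [-0.2, 0.0, 0.2]
width: 0.0581
finger_force: 0.0
tcp_pos: [0.4729, -0.323, 0.135]
contact_force: [0.3, -0.2, -0.8]
width: 0.0687
finger_force: 0.0
t 38.65 local d [0.298  0.3069 0.0647] rz 0.0042 yaw 120.04 pos [ 472.9 -323.   135. ] tilt [ 0.0022 -0.0015] F [ 0.32 -0.19 -0.82] w 68.7 ff 0.0 j [-0.6   0.4  -0.06  1.1   0.    0.45]
after rot [0.2991 0.3057 0.065 ]
```

```bash
python3 -m inch '{"travel":[[0.018,0.0185,0],[0.034,0.035,0],[0.039,0.04,0],[0.039,0.04,0],[0.039,0.04,0]],"rot":[[0,0,0.004],[0,0,0],[0,0,0],[0,0,0],[0,0,0]],"grip":[0.8,0.8,0.8,0.8,0.8]}' >/dev/null
python3 -m inch '{"travel":[[0.039,0.04,0],[0.039,0.04,0],[0.033,0.034,0.01],[0.016,0.0155,0.02],[0.003,0.003,0.03]],"rot":[[0,0,0],[0,0,0],[0,0,0],[0,0,0],[0,0,0]],"grip":[0.8,0.8,0.8,0.8,0.8]}' >/dev/null
python3 -m inch '{"travel":[[0,0,0.025],[0,0,0.015],[0,0,0.007],[0,0,0],[0,0,0]],"rot":[[0,0,0],[0,0,0],[0,0,0],[0,0,0],[0,0,0]],"grip":[0.8,0.8,0.8,0.8,0.8]}' >/dev/null
python3 go.py 589.5 88.5 20.5 119.8
python3 - <<'E'
from ov import *
a=np.radians(16.3)
ov("ov4",[((.4722,-.3224,a,.04,.04,.011,.027),(0,0,255)),((.4722-.007*np.cos(a)+.0025*np.sin(a),-.3224-.007*np.sin(a)-.0025*np.cos(a),a,.17,.075,0,.008),(0,255,255))],(.472,-.322,.02))
E
```

```text
t 40.52 local d [ 0.0008 -0.0014  0.0063] rz -0.0039 yaw 119.58 pos [591.2  88.5  26.8] tilt [0.0012 0.0002] F [-0.08  0.97 -0.23] w 68.5 ff 0.0 j [ 0.15  0.54 -0.14  0.89 -0.    1.2 ]
after rot [ 0.0008 -0.0014  0.0063]
```

View pics/ov4.png

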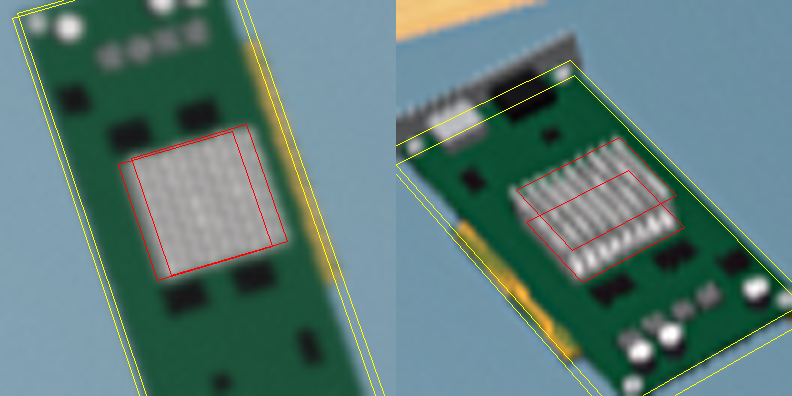

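The small sink is on the chip, squared with the card. On to the small fan.

```bash
python3 -m inch '{"travel":[[0.0008,-0.0014,0.003],[0,0,0.003],[0,0,0],[0,0,0],[0,0,0]],"rot":[[0,0,-0.004],[0,0,0],[0,0,0],[0,0,0],[0,0,0]],"grip":[0.8,0.8,0.8,0.8,0.8]}' >/dev/null
python3 go.py 589.5 88.5 20.5 119.8
python3 -m inch '{"travel":[[0,0,0],[0,0,0],[0,0,0],[0,0,0],[0,0,0]],"rot":[[0,0,0],[0,0,0],[0,0,0],[0,0,0],[0,0,0]],"grip":[0.6,0.4,0.3,0.1,0]}' 20 >/dev/null
python3 go.py 589.5 88.5 20.5 119.8
```

```text
t 41.25 local d [-0.0003  0.0003 -0.0004] rz 0.0003 yaw 119.82 pos [589.1  88.6  20.1] tilt [ 0.0001 -0.    ] F [-0.1  -0.21  0.38] w 68.7 ff 0.0 j [ 0.15  0.54 -0.15  0.87 -0.    1.2 ]
after rot [-0.0003  0.0003 -0.0004]
t 41.88 local d [-0.0003  0.0004 -0.0003] rz 0.0003 yaw 119.81 pos [589.   88.5  20.2] tilt [ 0.0002 -0.    ] F [-1.41 -0.38  5.09] w 39.3 ff 20.4 j [ 0.15  0.54 -0.15  0.88 -0.    1.2 ]
after rot [-0.0003  0.0004 -0.0003]
```

```bash
python3 -m inch '{"travel":[[0,0,-0.01],[0,0,-0.04],[0,0,-0.04],[0,0,-0.01],[0,0,0]],"rot":[[0,0,0],[0,0,0.076],[0,0,0.08],[0,0,0.08],[0,0,0]],"grip":[0,0,0,0,0]}' |grep -E "force|wid"
python3 go.py 472.1 -322.1 80 106.3
```

```text
contact_force: [-0.3, -0.2, -0.6]
width: 0.0394
finger_force: 20.4
t 42.5 local d [-0.3612 -0.2283  0.0409] rz 0.0004 yaw 106.32 pos [589.6  88.7 121.2] tilt [0.002  0.0003] F [-0.26 -0.2  -0.61] w 39.4 ff 20.4 j [ 0.15  0.46 -0.01  1.1   0.    1.44]
after rot [-0.3613 -0.2281  0.0412]
```

```bash
python3 -m inch '{"travel":[[-0.02,-0.0126,0],[-0.038,-0.024,0],[-0.045,-0.0284,0],[-0.045,-0.0284,0],[-0.045,-0.0284,0]],"rot":[[0,0,0],[0,0,0],[0,0,0],[0,0,0],[0,0,0]],"grip":[0,0,0,0,0]}' >/dev/null
python3 -m inch '{"travel":[[-0.045,-0.0284,0],[-0.045,-0.0284,0],[-0.04,-0.0253,0],[-0.026,-0.0164,0],[-0.012,-0.0078,0.01]],"rot":[[0,0,0],[0,0,0],[0,0,0],[0,0,0],[0,0,0]],"grip":[0,0,0,0,0]}' >/dev/null
python3 -m inch '{"travel":[[0,0,0.02],[0,0,0.02],[0,0,0.01],[0,0,0.004],[0,0,0]],"rot":[[0,0,0],[0,0,0],[0,0,0],[0,0,0],[0,0,0]],"grip":[0,0,0,0,0]}' >/dev/null
python3 go.py 472.1 -322.1 47.2 106.3
```

```text
t 44.38 local d [-0.0005  0.0006  0.0089] rz 0.0003 yaw 106.32 pos [ 471.4 -321.8   56.1] tilt [0. 0.] F [ 0.37  0.18 -0.05] w 39.2 ff 20.4 j [-0.6   0.46 -0.18  0.92  0.    0.69]
after rot [-0.0005  0.0006  0.0089]
```

```bash
python3 -m inch '{"travel":[[-0.0005,0.0006,0.003],[0,0,0.003],[0,0,0.001],[0,0,0],[0,0,0]],"rot":[[0,0,0],[0,0,0],[0,0,0],[0,0,0],[0,0,0]],"grip":[0,0,0,0,0]}' >/dev/null
python3 go.py 472.1 -322.1 47.2 106.3
python3 -m inch '{"travel":[[0,0,0.001],[0,0,0],[0,0,0.0005],[0,0,0],[0,0,0]],"rot":[[0,0,0],[0,0,0],[0,0,0],[0,0,0],[0,0,0]],"grip":[0,0,0,0,0]}' |grep -E "pos|force"
```

```text
t 45.0 local d [0.0002 0.0001 0.0019] rz -0.0001 yaw 106.29 pos [ 472.1 -322.3   49.1] tilt [ 0.0001 -0.0001] F [ 0.16 -0.67 -0.34] w 39.3 ff 20.4 j [-0.6   0.47 -0.19  0.91 -0.    0.69]
after rot [0.0002 0.0001 0.0019]
tcp_pos: [0.4721, -0.3223, 0.0475]
contact_force: [0.8, -0.6, -0.3]
finger_force: 20.4
```

```bash
python3 -m inch '{"travel":[[0,0,0.0004],[0,0,0],[0,0,0],[0,0,0],[0,0,0]],"rot":[[0,0,0],[0,0,0],[0,0,0],[0,0,0],[0,0,0]],"grip":[0,0,0,0,0]}' |grep -E "pos|force"
python3 -m inch '{"travel":[[0,0,0.0003],[0,0,0],[0,0,0],[0,0,0],[0,0,0]],"rot":[[0,0,0],[0,0,0],[0,0,0],[0,0,0],[0,0,0]],"grip":[0,0,0,0,0]}' |grep -E "pos|force"
```

```text
tcp_pos: [0.4721, -0.3223, 0.0472]
contact_force: [-0.4, 0.5, 3.0]
finger_force: 20.7
tcp_pos: [0.4721, -0.3223, 0.0471]
contact_force: [-2.1, 1.2, 8.6]
finger_force: 21.2
```

Contact made. I'll ease off, release, retreat to the middle and take a final look.

```bash
python3 -m inch '{"travel":[[0,0,-0.0004],[0,0,0],[0,0,0],[0,0,0],[0,0,0]],"rot":[[0,0,0],[0,0,0],[0,0,0],[0,0,0],[0,0,0]],"grip":[0,0.5,0.56,0.62,0.68]}' 20|grep -E "pos|force|wid"
python3 -m inch '{"travel":[[0,0,-0.01],[0,0,-0.04],[0,0,-0.05],[0,0,-0.03],[0,0,0]],"rot":[[0,0,0],[0,0,0],[0,0,0],[0,0,0],[0,0,0]],"grip":[0.68,0.68,0.8,0.8,0.8]}' |grep -E "pos|force|wid"
python3 -m inch '{"travel":[[0.03,0,0],[0.045,0,0],[0.05,0,0],[0.05,0,0],[0.04,0,0]],"rot":[[0,0,0],[0,0,0],[0,0,0],[0,0,0],[0,0,0]],"grip":[0.8,0.8,0.8,0.8,0.8]}' |grep -E "pos|force|time"
python3 - <<'E'
from ov import *
for n in("top",):
    c=env.capture(n); cv2.imwrite("pics/topF.png",c["color"][:,:,::-1])
a=np.radians(16.3)
ov("ov5",[((.4722,-.3224,a,.04,.04,.027,.037),(0,0,255))],(.472,-.322,.02))
a=np.radians(20);ov("ov6",[((.4992,.3201,a,.06,.06,.0625,.0725),(0,0,255))],(.5,.32,.05))
cv2.imwrite("pics/fin.png",cv2.resize(np.vstack([cv2.imread("pics/ov5.png")[50:346],cv2.imread("pics/ov6.png")[50:346]]),(790,590)))
E
```

```text
tcp_pos: [0.472, -0.3222, 0.0472]
contact_force: [-0.7, -0.0, -0.1]
width: 0.0584
finger_force: 0.0
tcp_pos: [0.4732, -0.323, 0.1803]
contact_force: [0.4, -0.6, -0.6]
width: 0.0682
finger_force: 0.0
time: 48.75
tcp_pos: [0.4106, -0.1142, 0.1768]
contact_force: [-0.1, 0.3, -0.0]
finger_force: 0.0
```

View pics/fin.png

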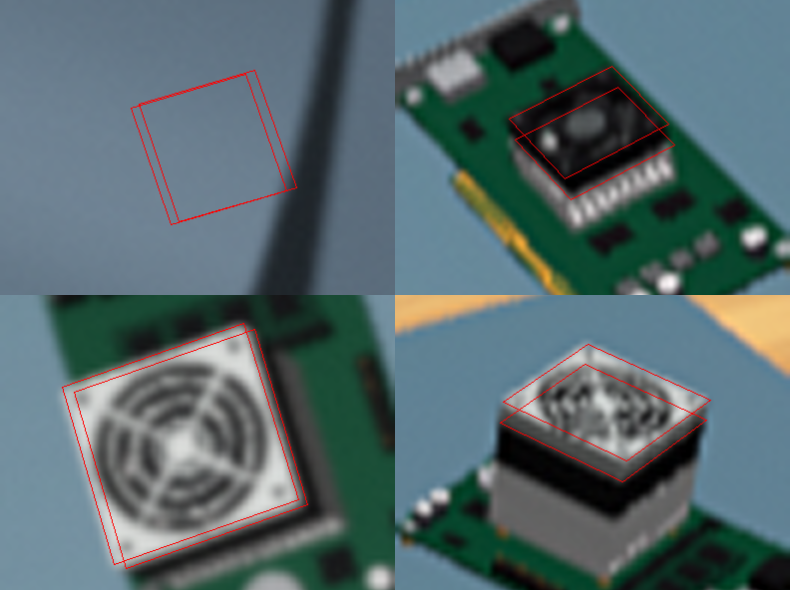

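View pics/topF.png

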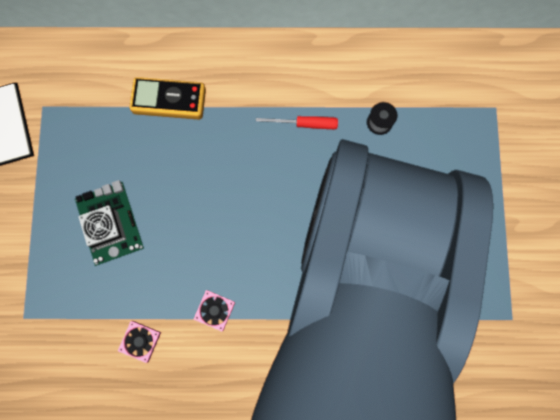

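Both stacks match the predicted outlines: the small fan and its sink line up in the scene view, and the guard is square in both views. The multimeter, screwdriver and reel are where they started, so I'm handing in.

```bash
python3 -c "
from cell import env
print(env.job_done())"
```

```text
the job is handed in; nothing more can be done
None
```

The job is handed in at about 49 s: large heat sink, large fan and guard are on the mainboard, and small heat sink and small fan are on the graphics card, all released. The camera checks show both stacks aligned to within about a millimetre; the small fan was checked in one view only because the arm hid it from above.

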